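# Load the fuel-sample pressure pot with its supply tripped

### The arm

A 6-joint arm with a two-finger parallel gripper is mounted at the origin on the work surface. World frame = base frame: x ahead of the robot, y to its left, z up, the work surface at z = 0. Lengths are in mm, angles in rad, forces in N, time in s.
With the tool pointing down it reaches from about 300 to 775 mm from the base axis. Payload 14.6 kg.
Tool frame: the origin (TCP) lies on the centre line of the jaws, within the pads' length; the fingertips stand 19 mm ahead of it and the grasp point (between the pads) is the TCP (bot.tip_reach is the distance from the TCP to the fingertips, in mm); y points along the fingers, x is the direction in which the jaws open and shut, and the axes are right-handed (so a half turn about y gives the same grasp; the last joint's range is limited). The gripper opens to 85 mm and grips with 20 to 120 N. Pads are 22 mm wide; open, the fingers measure 114 mm over their backs; the gripper's body (76 mm by 85 mm) begins 54 mm behind the grasp point. The pads swing forward as they close: fully open they stand 13 mm farther back than shut.
Start: joints at [-1.264, 0.3, 1.521, -0, 1.321, -0.067], TCP at [200.828, -512.013, 250.281] pointing down, gripper open.
Joint ranges: [-3.03, 3.03], [-0.79, 2.21], [0.23, 2.52], [-1.04, 4.18], [0, 3.07], [-2.55, 2.55]. Speed limits (rad/s): [2.22, 2.22, 2.57, 3.14, 3.14, 3.14].

### API

Orientations are given as a unit quaternion [w, x, y, z].
In Python, from rig import bot gives the robot as it stands. Calls block until the motion is done:
- bot.move_to(position, orientation): joint-space move of the TCP to a pose.
- bot.servo_line(position, attitude=None, speed=150, until_force=None): straight line of the TCP; attitude=None keeps the orientation; speed is the mean speed in mm/s. With until_force (N) it stops when the force on the tool has changed by that much, and returns True; else False.
- bot.move_joints(angles): joint-space move.
- bot.move_gripper(opening, grip_force=None): finger opening in mm; grip_force is the grip in N (None keeps the last); returns when the fingers have stopped.
- bot.dwell(seconds).
- bot.ik(position, orientation): joint angles nearest the present ones, or None.
- bot.read_state(): the state.
- bot.read_camera(name): name is "side" or "top"; returns a dict with "image" (420x560x3 uint8, blue, green, red), "depth" (420x560 float32, mm along the optical axis (not along the pixel's ray), 0 where there is no reading), "fovy" (degrees; the focal length in pixels is half the picture's height over the tangent of half this angle, whatever the lens; pixels are square), "cx", "cy" (the principal point, pixels), "eye" and "attitude" of the camera in the world. Camera axes: x right, y down, z forward; pixel columns grow to the right and rows downward; lengths in mm; the calibration is good to about 2 mm. A picture is of the moment at which its call begins.
A pose or a line that the arm cannot do raises bot.MotionError and nothing moves.
- bot.finish_job(): hands the job in, once; it reports no verdict.
The state is a dict: "clock": time; "joint_positions": joint angles; "qvel": joint speeds; "effort": joint torques, N m; "ee_pos": TCP position; "tool_rot": TCP orientation; "ft_force": force on the tool from outside, world axes, zero at the start; "moment": the same for the moment, N m; "grip_width": finger opening in mm.
Only numpy, scipy, OpenCV 4.12 (cv2) and the standard library are available. Lean on these libraries where they do the work, as an engineer would, in place of code of your own. Each camera call takes 0.05 s, during which the arm holds its last target.

### The job

Trip the supply of the pressure pot by pressing the test button on the trip unit so that the red lever drops, then open the pot: turn the blue cap to its first stop, press it down and turn on until it is released, and set it upright on the round black pad. Put every sample capsule from the bench into the pot, then fit the cap again and turn it fully home until it is locked. Only then lift the red lever fully back up, and leave the bottles and the jar alone.

Things in the scene. Friction and masses are not known exactly. Their poses are not given: they have to be found in the camera images.
- pot_mouth (a point): Pressure pot, fixed: white round body, red band, aluminium flange 136 mm across. Point on its axis, 135 mm above the bench, level with the underside of the locked cap's disc; z up. A = angle of the cap's x axis from this x axis, counter-clockwise from above (A and A + pi alike): locked stop A = 0, locked zone 0 to 0.30, first stop 0.56, free to lift 1.0 to 1.5, final stop 1.53.
- pot_bore (a point): Middle of the pot's rim: round bore 72 mm in diameter, flat floor 120 mm below this point; a capsule passes lying level or upright, and three lie in it crosswise under the cap. A sprung black ring pushes the cap up: pressing the locked cap down takes 4 N at first, 11 N at 9 mm, where it bottoms. Released, it sits loose 5 mm above its locked height.
- lug_locked (a point): On top of one of two aluminium overhangs (the other lies opposite), over the place of a lug of the locked cap, 54 mm from the axis. They span 50 to 68 mm from the axis, tops 12.5 mm above pot_mouth, and hold the lugs down.
- lug_stop (a point): On top of the first-stop tooth (yellow) at one overhang's end, opposite twin alike. It hangs 5 mm below the overhang: to pass it either way the cap must be pressed 6 to 9 mm below its locked height; past it, towards A = 1.25, the cap rises and is free.
- lug_free (a point): In the gap where one lug is lifted out or laid in (A = 1.25), 54 mm from the axis; the twin gap is opposite. To refit: lay the cap in here, press it to the bottom (14 mm below its loose height), turn it clockwise from above past the tooth to A below 0.4, let it rise, turn on to the locked stop, A = 0.
- cap_grip (a point): Blue pressure cap, loose, 0.3 kg, 116 mm across its two steel lugs (on its x axis), 48 mm high. Point in its grip bar, 38 mm above its lowest face, 10 mm below the bar's top; z up. Bar 70 mm (along x) x 18 mm x 30 mm high, on a 94 mm disc whose top is 20 mm below the point. Below the disc a plug 66 mm wide, 8 mm high. Locked, the point is 30 mm above pot_mouth; on the pad, 38 mm above pad_top.
- pad_top (a point): Round black rubber pad with a grey circle, fixed, 124 mm in diameter and 4 mm high, on which the cap is set while the pot is open; the point is the middle of its top.
- button_top (a point): Centre of the top of the round yellow test button (28 mm in diameter) on the grey trip unit, about 122 mm above the bench; pressed straight down, travel 8 mm, spring force 1.2 to 4.4 N. Near the end of its travel it tips the lever over.
- test_button (a joint): Test button: 0 out, 0.008 m fully pressed.
- lever (a joint): Red lever of the trip unit: 0 rad = up (leaning 0.2 rad back past the vertical, away from the robot, held there by its own weight), 1.45 = dropped towards the robot (its -x side). It swings freely, 90 mm long, weighs 0.12 kg, and falls to whichever end it leans to (it balances at 0.2 rad).
- lever_bar (a point): Middle of the lever's red cross bar: round, 16 mm thick, 60 mm long (along the hinge axis), free to be pinched or pushed between two side arms whose inner faces are 54 mm apart; 90 mm from the hinge. About 158 mm above the bench when up, 98 mm when dropped.
- lever_hinge (a point): Middle of the lever's hinge on the trip unit (grey box 90 x 160 mm, 52 mm high), 70 mm above the bench; the hinge axis is this point's y axis (level), z is up, -x is the unit's front, to which the lever drops.
- capsule0_mid (a point): Sample capsule, loose, 60 g, lies on the bench: aluminium cylinder 24 mm in diameter and 46 mm long with a yellow band, and a square blue cap 24 x 24 x 16 mm on its end; 60 mm long in all. This point is its centre, half-way along, 12 mm above the bench; x points along it towards the blue cap. Two or three capsules are there, the others are absent.
- capsule1_mid (a point): Sample capsule, loose, 60 g, lies on the bench: aluminium cylinder 24 mm in diameter and 46 mm long with a yellow band, and a square blue cap 24 x 24 x 16 mm on its end; 60 mm long in all. This point is its centre, half-way along, 12 mm above the bench; x points along it towards the blue cap. Two or three capsules are there, the others are absent.
- capsule2_mid (a point): Sample capsule, loose, 60 g, lies on the bench: aluminium cylinder 24 mm in diameter and 46 mm long with a yellow band, and a square blue cap 24 x 24 x 16 mm on its end; 60 mm long in all. This point is its centre, half-way along, 12 mm above the bench; x points along it towards the blue cap. Two or three capsules are there, the others are absent.
- capsule3_mid (a point): Sample capsule, loose, 60 g, lies on the bench: aluminium cylinder 24 mm in diameter and 46 mm long with a yellow band, and a square blue cap 24 x 24 x 16 mm on its end; 60 mm long in all. This point is its centre, half-way along, 12 mm above the bench; x points along it towards the blue cap. Two or three capsules are there, the others are absent.
- bottle_a_mid (a point): Bystander: glass bottle with a blue cap, 68 mm in diameter, 150 mm high, stands on the bench; its centre.
- bottle_b_mid (a point): Bystander: a second bottle like bottle_a; its centre.
- jar_c_mid (a point): Bystander: amber jar with a blue cap, 72 mm in diameter, 90 mm high; its centre.
Not all that is in view belongs to the job. What is shaped like the part that bears capsule1_mid but green is not meant.

How it is judged:
By the outcome, as a careful person would: the job done as asked, in the order asked, and still so for the second after the job is handed in, with the robot touching nothing.
Of capsule0, capsule1, capsule2, capsule3 only 2 to 3 are there at a start; the rules pass over those that are not, and their reading is None.
At some moment in a run one of capsule0, capsule1, capsule2, capsule3 may be knocked a few centimetres aside while the robot is not near it.
It also fails if it takes over 208 s, if anything falls off the work surface, if the arm or the gripper's body presses on something with over 40 N, if the wrist force passes 120 N, or if a joint passes its speed limit or range.

## Working session

There is one attempt and no reset: what is moved stays moved. The work goes in short steps, each a Python script; the robot and the scene stay as the last script left them, time stands still between calls to the robot, and variables do not carry over. Pictures are saved under pics/ and viewed, and the job is handed in when it is done.

```bash
ls; mkdir -p pics; python3 - <<'E'
from rig import bot
import cv2,numpy as np
for n in("side","top"):
    c=bot.read_camera(n); cv2.imwrite(f"pics/{n}0.png",c["image"]); np.savez(f"{n}0.npz",**c)
    print(n,c["fovy"],c["cx"],c["cy"],c["eye"],c["attitude"])
s=bot.read_state();print(s)
E
```

```text
pics
side 57.38853999764529 277.67945904129084 205.91301313176004 [ 497.87259959 -739.16822465  732.90053721] [-0.41453725  0.90867511 -0.03961239  0.02998781]
top 44.969485011604704 268.54081995349685 201.57124984724783 [ 420.68339439  -18.968847   1430.48310941] [-0.04438688  0.7135575  -0.69715414  0.05330668]
{'clock': 0.1, 'joint_positions': array([-1.26359319e+00,  3.00409227e-01,  1.52151156e+00,  1.53705966e-05,
        1.32070295e+00, -6.65597974e-02]), 'qvel': array([ 0.00019111, -0.00044854, -0.00222428,  0.00134955,  0.00055981,
       -0.00089174]), 'effort': array([-2.16037661e-03, -5.44382679e+01, -3.62377346e+01, -2.29628567e-04,
        3.03191882e-03, -6.54295127e-05]), 'ee_pos': array([ 200.78083683, -511.84077376,  249.78465714]), 'tool_rot': array([ 0.58442027, -0.58396205,  0.39868108, -0.39811389]), 'ft_force': array([-1.41529219, -0.59720491, -0.24624147]), 'moment': array([ 0.00537632, -0.00183546,  0.05458784]), 'grip_width': 85.33035203269209}
```

View pics/side0.png

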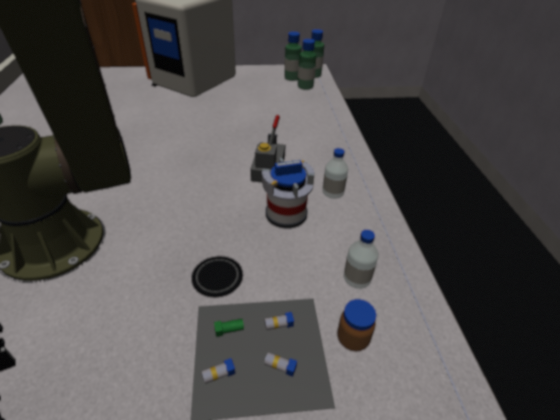

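View pics/top0.png

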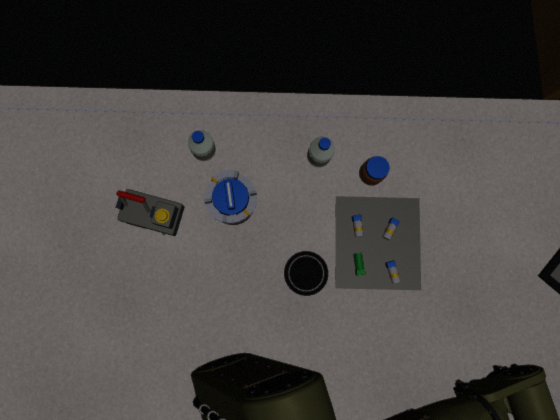

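Candidates for capsules: top view (358,225), (391,229) and (393,271) are aluminium with a yellow band and a blue cap. The one at (360,263) is green, so it is the decoy. Next I'll check them in enlarged crops.

```bash
cat > h.py <<'E'
import numpy as np,cv2
from scipy.spatial.transform import Rotation as R
from rig import bot
def RR(q): return R.from_quat([q[1],q[2],q[3],q[0]])
def f(c): return 210/np.tan(np.radians(float(c["fovy"]))/2)
def pix2w(c,u,v,z=None):
    d=np.array([(u-c["cx"])/f(c),(v-c["cy"])/f(c),1.])
    M=RR(c["attitude"]).as_matrix(); e=np.array(c["eye"]); w=M@d
    if z is None:
        return e+w*float(c["depth"][int(round(v)),int(round(u))])
    return e+w*(z-e[2])/w[2]
def cloud(c):
    v,u=np.mgrid[0:420,0:560]; d=c["depth"]
    P=np.stack([(u-c["cx"])/f(c)*d,(v-c["cy"])/f(c)*d,d],-1)
    return P@RR(c["attitude"]).as_matrix().T+np.array(c["eye"])
def w2pix(c,p):
    q=RR(c["attitude"]).as_matrix().T@(np.array(p)-np.array(c["eye"]))
    return q[0]/q[2]*f(c)+c["cx"],q[1]/q[2]*f(c)+c["cy"]
def load(n): return dict(np.load(n,allow_pickle=True))
E
python3 - <<'E'
from h import *
t=load("top0.npz");s=load("side0.npz")
def crop(c,x0,y0,w,h,k,n): cv2.imwrite(n,cv2.resize(c["image"][y0:y0+h,x0:x0+w],None,fx=k,fy=k,interpolation=cv2.INTER_CUBIC))
crop(t,110,160,160,90,5,"pics/c1.png");crop(t,280,180,150,115,5,"pics/c2.png")
crop(s,240,100,110,130,4,"pics/c3.png")
P=cloud(t);Q=cloud(s)
for n,u,v in(("cap",231,195),("button",162,215),("pad",306,273),("mat",378,280),("bench",250,320),("leverbar",130,196),("capsA",358,226),("capsB",391,229),("capsC",394,272),("botA",198,138),("botB",324,144),("jar",377,167)):
    print(n,P[v,u].round(1))
for n,u,v in(("pad",217,276),("bench",150,250),("button",264,147),("bar",276,122),("A",280,321),("B",218,371),("C",281,363)):
    print("side",n,Q[v,u].round(1))
E
```

```text
cap [609.7  61.3 176.1]
button [561.3 241.5 120.9]
pad [ 421.  -143.2    9.5]
mat [ 406.2 -343.9    7.9]
bench [289.5   8.9   2.4]
leverbar [602.5 315.  166.2]
capsA [ 554.1 -285.7   22.7]
capsB [ 547.5 -376.9   26.8]
capsC [ 429.1 -386.    18.4]
botA [761.5 153.5 147.1]
botB [ 753.5 -173.7  149. ]
jar [ 709.1 -325.    88.5]
side pad [ 426.  -148.2    5.8]
side bench [254.9 -48.7   3. ]
side button [564.9 230.8 121. ]
side bar [606.2 299.1 164.8]
side A [ 561.7 -292.3   22.8]
side B [ 497.9 -739.2  732.9]
side C [ 554.3 -383.5   22.9]
```

View pics/c1.png

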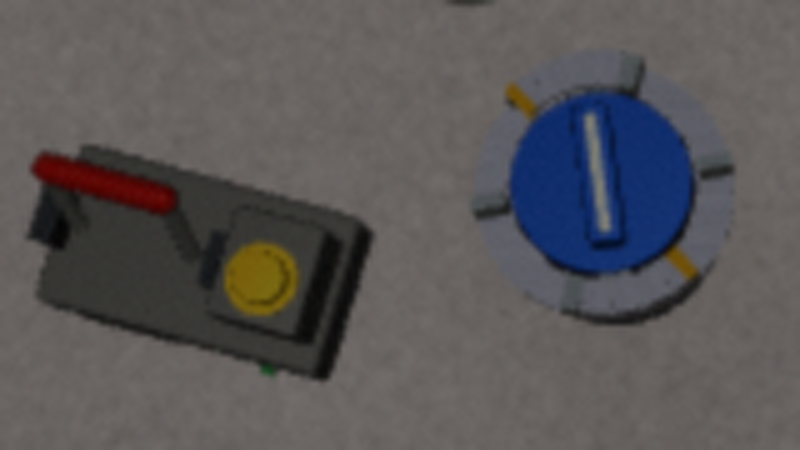

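View pics/c2.png

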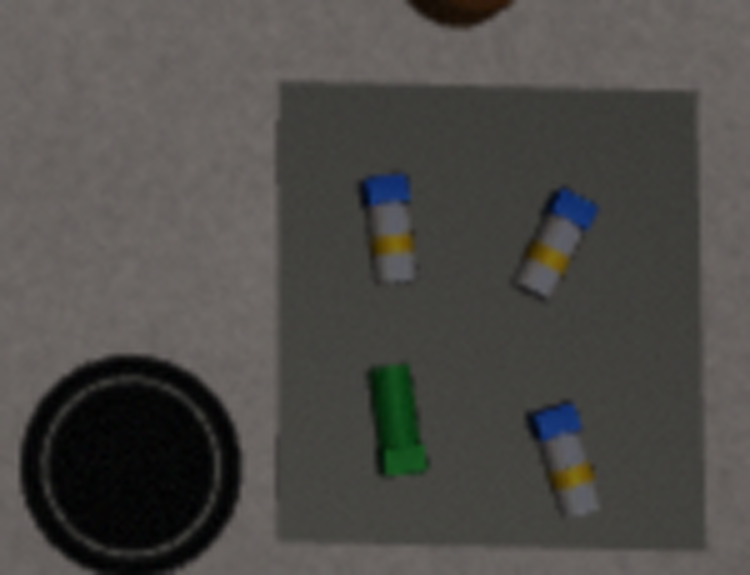

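View pics/c3.png

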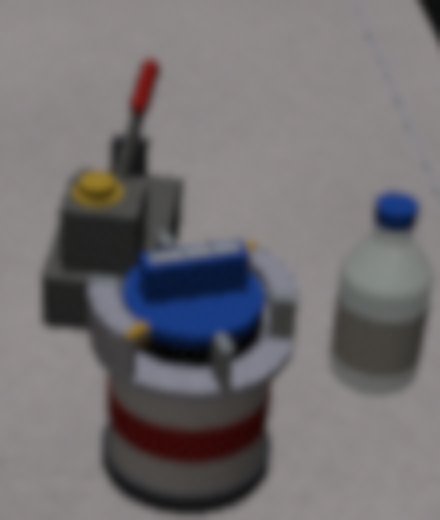

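```bash
python3 - <<'E'
from h import *
t=load("top0.npz");s=load("side0.npz")
def ell(c,box,test,z,name):
    x0,y0,x1,y1=box
    k=6
    im=cv2.resize(c["image"][y0:y1,x0:x1],None,fx=k,fy=k,interpolation=cv2.INTER_CUBIC)
    m=test(im).astype(np.uint8)
    cs,_=cv2.findContours(m,cv2.RETR_EXTERNAL,cv2.CHAIN_APPROX_NONE)
    q=max(cs,key=cv2.contourArea)
    pts=(q[:,0,:]+.5)/k-.5+[x0,y0]
    W=np.array([pix2w(c,u,v,z)[:2] for u,v in pts])
    A=np.c_[2*W,np.ones(len(W))];x=np.linalg.lstsq(A,(W**2).sum(1),rcond=None)[0]
    r=np.sqrt(x[2]+x[0]**2+x[1]**2); res=np.abs(np.hypot(*(W-x[:2]).T)-r)
    print(name,x[:2].round(1),"r",r.round(1),"res",res.max().round(1), "rect",np.ptp(W,axis=0).round(1))
    return m
b=lambda im:im.astype(int)
dark=lambda im:b(im).max(2)<60
# gray values
print(t["image"][273,290:325:4].tolist()); print(s["image"][276,190:245:5].tolist())
ell(t,(275,242,338,305),lambda im:b(im).max(2)<58,4,"pad top")
ell(s,(180,250,252,302),lambda im:b(im).max(2)<70,4,"pad side")
blue=lambda im:(b(im)[...,0]>b(im)[...,2]+40)
ell(t,(205,165,262,225),blue,153,"cap disc top")
yel=lambda im:(b(im)[...,1]>b(im)[...,0]+40)&(b(im)[...,2]>80)
ell(t,(150,203,175,228),yel,121,"button top")
ell(s,(255,138,275,155),yel,121,"button side")
E
```

```text
[[11, 12, 10], [6, 2, 4], [6, 6, 4], [7, 8, 9], [8, 7, 7], [6, 5, 5], [6, 8, 7], [4, 2, 4], [18, 19, 19]]
[[117, 117, 121], [36, 36, 36], [16, 14, 14], [15, 14, 14], [15, 14, 14], [16, 15, 14], [16, 14, 14], [16, 15, 15], [16, 15, 14], [26, 26, 26], [19, 17, 17]]
pad top [ 421.4 -142.8] r 61.5 res 0.8 rect [123.1 122.9]
pad side [ 425.6 -144.8] r 60.6 res 1.0 rect [120.4 122.8]
cap disc top [610.6  65.6] r 46.2 res 0.6 rect [92.7 92.4]
button top [560.5 242. ] r 18.8 res 0.6 rect [37.8 37.6]
button side [564.7 232.4] r 20.0 res 4.9 rect [35.3 43.4]
```

```bash
cat >> h.py <<'E'
def q_yaw(a):
    M=np.array([[np.cos(a),0,-np.sin(a)],[np.sin(a),0,np.cos(a)],[0,-1,0]])
    q=R.from_matrix(M).as_quat(); return np.array([q[3],q[0],q[1],q[2]])
def snap(tag):
    o=[]
    for n in("side","top"):
        c=bot.read_camera(n); cv2.imwrite(f"pics/{n}_{tag}.png",c["image"]); np.savez(f"{n}_{tag}.npz",**c);o.append(c)
    return o
def crop(c,x0,y0,w,h,k,n): cv2.imwrite(n,cv2.resize(c["image"][y0:y0+h,x0:x0+w],None,fx=k,fy=k,interpolation=cv2.INTER_CUBIC))
def st():
    s=bot.read_state();print("t",round(s["clock"],1),"p",s["ee_pos"].round(1),"q",s["joint_positions"].round(2),"F",s["ft_force"].round(1),"M",s["moment"].round(2),"g",round(s["grip_width"],1));return s
E
python3 - <<'E'
from h import *
t=load("top0.npz")
for a in(0,0.3,0.4,-0.3,np.pi/2,np.pi):
    print(a,bot.ik([562,240,200],q_yaw(a)))
# directions: bar ends, unit long edges, lever bar ends
f5=lambda x,y:(110+(x+.5)/5-.5,160+(y+.5)/5-.5)
def ang(p,q,z):
    a=pix2w(t,*f5(*p),z);b=pix2w(t,*f5(*q),z);d=b-a;print(a.round(1),b.round(1),np.degrees(np.arctan2(d[1],d[0])).round(1),np.hypot(*d[:2]).round(1))
ang((604,238),(592,105),175)
ang((45,165),(170,198),158)
ang((90,150),(370,235),52)
ang((40,300),(325,378),52)
ang((682,265),(520,98),147)
print(pix2w(t,*f5(259,276),122))
E
```

```text
0 [ 3.43674775e-01  4.77448595e-01  1.39537843e+00 -4.44089210e-16
  1.26876563e+00  3.43674775e-01]
0.3 [ 3.43674775e-01  4.77448595e-01  1.39537843e+00 -4.44089210e-16
  1.26876563e+00  4.36747750e-02]
0.4 [ 3.43674775e-01  4.77448595e-01  1.39537843e+00 -4.44089210e-16
  1.26876563e+00 -5.63252250e-02]
-0.3 [ 3.43674775e-01  4.77448595e-01  1.39537843e+00 -4.44089210e-16
  1.26876563e+00  6.43674775e-01]
1.5707963267948966 [ 3.43674775e-01  4.77448595e-01  1.39537843e+00 -4.44089210e-16
  1.26876563e+00 -1.22712155e+00]
3.141592653589793 None
[579.1  61.8 175. ] [646.2  70.  175. ] 7.0 67.6
[611.6 346.4 158. ] [596.3 282.5 158. ] -103.5 65.7
[636.5 352.8  52. ] [593.2 197.5  52. ] -105.6 161.2
[553.3 374.9  52. ] [514.5 218.3  52. ] -103.9 161.3
[569.8  23.5 147. ] [654. 109. 147.] 45.4 120.0
[561.7001679  242.85574055 122.        ]
```

```bash
python3 - <<'E'
from h import *
bot.move_gripper(0,20)
bot.move_to([562,240,250],q_yaw(-0.256))
bot.servo_line([562,240,172])
st()
a,b=snap("btn")
tip=[562,240,153]
print(w2pix(a,tip),w2pix(b,tip),w2pix(a,[562,240,122]))
crop(a,215,60,110,100,6,"pics/bs.png");crop(b,110,160,120,90,6,"pics/bt.png")
E
```

```text
t 4.5 p [562.4 240.  172.9] q [0.34 0.5  1.42 0.   1.21 0.6 ] F [0.8 0.  0. ] M [-0.02 -0.03  0.04] g 0.1
(np.float64(262.7567275971429), np.float64(135.94469204581216)) (np.float64(160.14656940244987), np.float64(213.33647979010632)) (np.float64(262.7963559510584), np.float64(145.0682779877269))
```

View pics/bs.png

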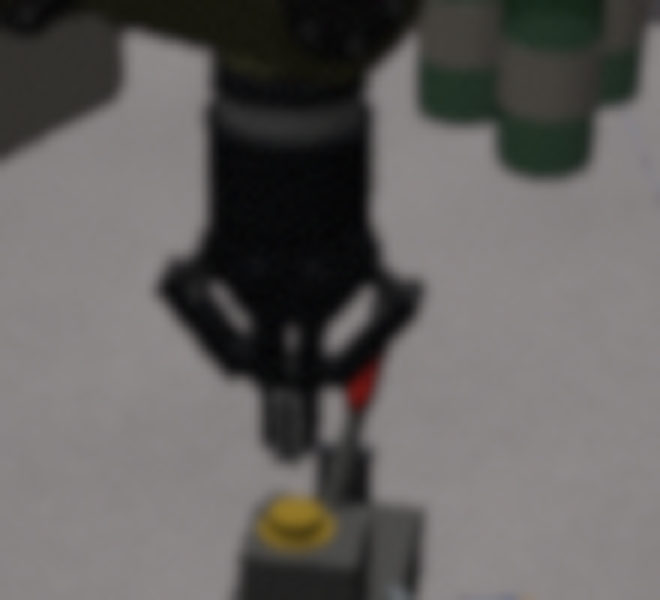

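View pics/bt.png

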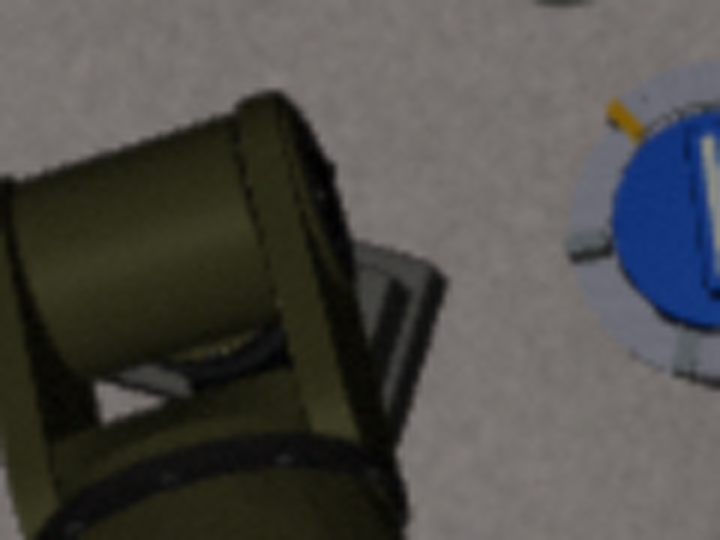

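```bash
python3 - <<'E'
from h import *
bot.servo_line([565,241,150],speed=100)
print(bot.servo_line([565,241,129],speed=25,until_force=8))
st()
a,b=snap("btn2")
crop(a,215,60,110,100,6,"pics/bs2.png")
E
```

```text
True
t 5.6 p [565.1 241.  133.1] q [ 0.34  0.55  1.45 -0.    1.14  0.6 ] F [-0.9 -0.   5.7] M [-0.07  0.12  0.07] g -0.2
```

View pics/bs2.png

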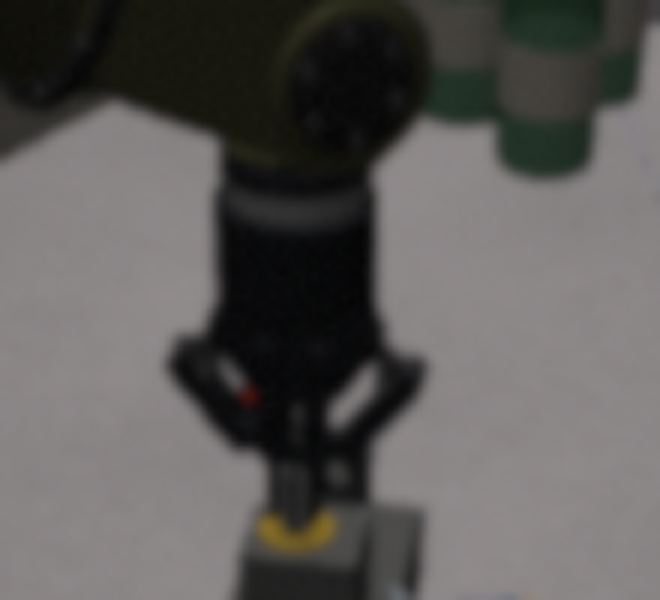

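```bash
python3 - <<'E'
from h import *
s=load("side0.npz")
bot.servo_line([565,241,240],speed=200)
bot.move_gripper(50,40)
yaw=np.radians(7)-np.pi/2
for y in(yaw,yaw+np.pi):
  for d in(0,1.25): print(y,d,bot.ik([613,63,168],q_yaw(y+d)))
bot.move_to([613,63,250],q_yaw(yaw))
bot.servo_line([613,63,206])
st()
a,b=snap("cap1")
print(w2pix(a,[613,63,206-18]),w2pix(a,[613,63,175]))
u=np.array([np.cos(yaw),np.sin(yaw),0]);
crop(a,235,90,110,100,6,"pics/cs.png");crop(a,215,60,110,100,6,"pics/ls.png");
E
```

```text
-1.4486232791552935 0 [ 4.29851866e-02  5.19508432e-01  1.41057478e+00 -4.44089210e-16
  1.21150944e+00  1.49160847e+00]
-1.4486232791552935 1.25 [ 4.29851866e-02  5.19508432e-01  1.41057478e+00 -4.44089210e-16
  1.21150944e+00  2.41608466e-01]
1.6929693744344996 0 [ 4.29851866e-02  5.19508432e-01  1.41057478e+00 -4.44089210e-16
  1.21150944e+00 -1.64998419e+00]
1.6929693744344996 1.25 None
t 8.2 p [613.   63.8 206.4] q [0.04 0.48 1.37 0.   1.29 1.49] F [-0.7  0.9  0.8] M [ 0.05  0.03 -0.06] g 50.0
(np.float64(287.6031877840988), np.float64(159.36233027150416)) (np.float64(287.4063291348965), np.float64(163.62307201893253))
```

View pics/cs.png

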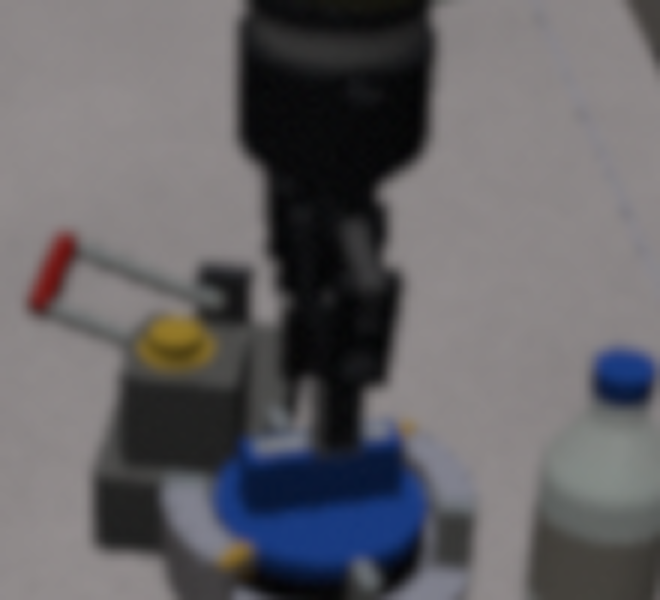

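View pics/top_cap1.png

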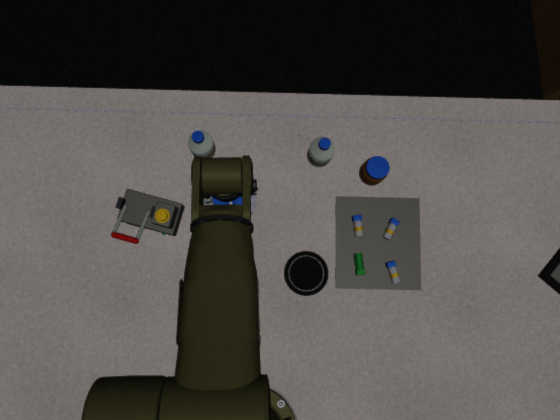

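```bash
cat >> h.py <<'E'
def overlay(c,box,k,polys,name):
    x0,y0,w,h=box
    im=cv2.resize(c["image"][y0:y0+h,x0:x0+w],None,fx=k,fy=k,interpolation=cv2.INTER_CUBIC)
    im=cv2.convertScaleAbs(im,alpha=1.5)
    cols=[(0,255,255),(255,255,255),(0,255,0),(255,0,255)]
    for i,P in enumerate(polys):
        q=np.array([w2pix(c,p) for p in P]); q=((q-[x0,y0]+.5)*k-.5)
        cv2.polylines(im,[np.round(q).astype(int)],False,cols[i%4],1,cv2.LINE_AA)
    cv2.imwrite(name,im)
def circ(x,y,z,r): 
    a=np.linspace(0,2*np.pi,60);return np.c_[x+r*np.cos(a),y+r*np.sin(a),a*0+z]
def rect(x,y,z,l,w,a):
    return np.array([[x+sx*l/2*np.cos(a)-sy*w/2*np.sin(a),y+sx*l/2*np.sin(a)+sy*w/2*np.cos(a),z] for sx,sy in((1,1),(1,-1),(-1,-1),(-1,1),(1,1))])
E
python3 - <<'E'
from h import *
s=load("side0.npz");t=load("top0.npz")
x,y,a=613,63,np.radians(7)
P=[circ(x,y,145,47),rect(x,y,175,70,18,a),circ(x,y,135,68),circ(x,y,147.5,68)]
overlay(s,(250,150,80,80),8,P,"pics/o1.png");overlay(t,(195,155,75,75),8,P,"pics/o2.png")
E
```

```text
(no output)
```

View pics/o1.png

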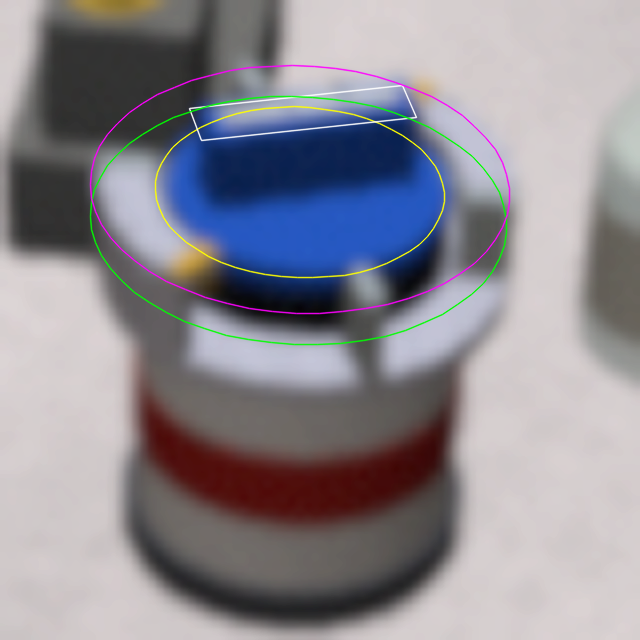

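View pics/o2.png

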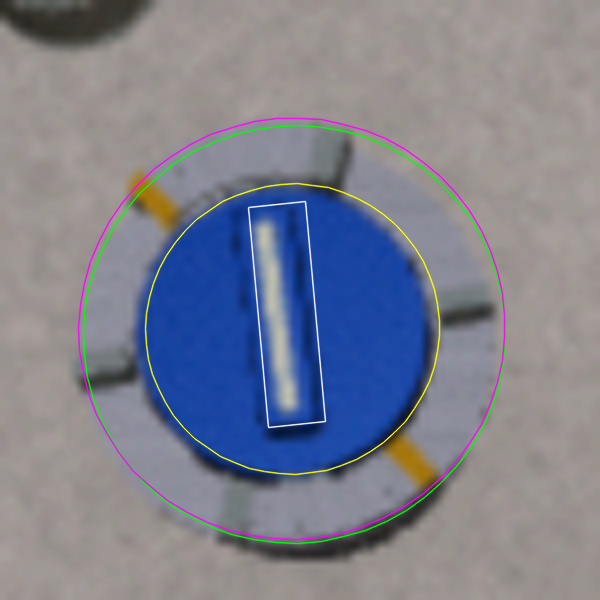

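```bash
python3 - <<'E'
from h import *
yaw=np.radians(9.2)-np.pi/2
print(w2pix(load("side0.npz"),[0,0,0]))
bot.move_to([613,63.5,206],q_yaw(yaw))
print(bot.servo_line([613,63.5,168],speed=60,until_force=10))
st()
bot.move_gripper(10,50)
s=st()
E
```

```text
(np.float64(52.09182640042084), np.float64(242.4994833188175))
False
t 9.4 p [613.2  63.5 168.3] q [0.04 0.52 1.41 0.   1.21 1.45] F [ 0.4  0.1 -0.3] M [-0.03  0.05  0.01] g 49.7
t 9.8 p [613.1  63.7 168.5] q [0.04 0.52 1.41 0.   1.21 1.45] F [-1.   2.   3.3] M [0.24 0.13 0.03] g 17.1
```

```bash
cat >> h.py <<'E'
def turn(d,steps):
    q0=bot.read_state()["joint_positions"].copy() if not hasattr(turn,'q') else turn.q
    for i in range(steps):
        q=q0.copy(); q[5]-=d*(i+1)/steps; bot.move_joints(q); s=bot.read_state()
        print("dA",round(d*(i+1)/steps,2),"j6",round(s["joint_positions"][5],3),"F",s["ft_force"].round(1),"M",s["moment"].round(2))
E
python3 - <<'E'
from h import *
turn(0.40,4)
for i in range(5):
    turn(0.04,1)
    if abs(bot.read_state()["moment"][2])>1.0: break
st()
E
```

```text
dA 0.1 j6 1.356 F [-0.7  0.4  1.8] M [0.03 0.09 0.24]
dA 0.2 j6 1.258 F [0.6 0.2 1.2] M [-0.01  0.04  0.23]
dA 0.3 j6 1.159 F [ 0.6 -0.6  2.4] M [-0.07  0.04  0.19]
dA 0.4 j6 1.06 F [-2.   1.3  3.8] M [0.2  0.38 0.08]
dA 0.04 j6 1.025 F [-4.9  4.2  4.1] M [ 0.53  0.72 -0.8 ]
dA 0.04 j6 0.989 F [-2.   2.3  2.2] M [ 0.41  0.02 -0.97]
dA 0.04 j6 0.952 F [-2.4  2.4  3.4] M [ 0.31  0.33 -2.01]
t 11.5 p [612.7  64.3 168.7] q [0.04 0.52 1.41 0.   1.21 0.95] F [-2.4  2.4  3.4] M [ 0.31  0.33 -2.01] g 17.1
```

```bash
python3 - <<'E'
from h import *
turn(-0.06,1)
p=bot.read_state()["ee_pos"]
bot.servo_line([613,63.7,168.5-7.7],speed=20)
st()
turn(0.24,4); st()
E
```

```text
dA -0.06 j6 1.012 F [-0.3  1.7  1.9] M [ 0.24  0.12 -0.71]
t 12.3 p [613.1  64.1 161.6] q [0.04 0.53 1.42 0.   1.2  1.01] F [-3.5  4.3  9.9] M [ 0.63  0.72 -0.2 ] g 17.3
dA 0.06 j6 0.947 F [-1.7  2.   7.1] M [0.21 0.35 0.11]
dA 0.12 j6 0.887 F [-2.   0.2  8. ] M [0.1  0.15 0.09]
dA 0.18 j6 0.827 F [-0.1 -0.3  8.4] M [0.05 0.1  0.02]
dA 0.24 j6 0.767 F [-0.7  0.5  7.8] M [0.03 0.09 0.03]
t 13.3 p [613.7  64.  162.6] q [0.04 0.53 1.41 0.   1.2  0.77] F [-0.7  0.5  7.8] M [0.03 0.09 0.03] g 17.2
```

```bash
python3 - <<'E'
from h import *
q=bot.read_state()["joint_positions"][5]
turn(q-0.33,4); s=st()
p=s["ee_pos"]
bot.servo_line([613,63.7,176],speed=30); st()
bot.servo_line([613,63.7,200],speed=40); st()
bot.servo_line([613,63.7,260],speed=100); st()
a,b=snap("lift")
crop(a,235,60,110,130,5,"pics/l1.png")
E
```

```text
dA 0.11 j6 0.658 F [1.  0.5 6.9] M [-0.15  0.12  0.28]
dA 0.22 j6 0.549 F [-0.1 -1.6  9. ] M [-0.04  0.21  0.29]
dA 0.33 j6 0.44 F [-0.9  0.6  8.8] M [0.02 0.25 0.29]
dA 0.44 j6 0.331 F [0.4 0.3 7.8] M [-0.03  0.18  0.25]
t 14.3 p [614.1  63.9 163.3] q [0.04 0.52 1.41 0.   1.2  0.33] F [0.4 0.3 7.8] M [-0.03  0.18  0.25] g 17.0
t 14.9 p [612.6  63.7 175.3] q [0.04 0.51 1.41 0.   1.22 0.33] F [ 1.2  0.1 -3. ] M [-0.03 -0.06  0.08] g 17.2
t 15.6 p [612.9  63.7 199.8] q [0.04 0.49 1.38 0.   1.27 0.33] F [-0.4 -0.  -3.3] M [-0.01 -0.03 -0.01] g 17.6
t 16.4 p [612.8  63.7 259.2] q [0.04 0.44 1.31 0.   1.39 0.33] F [ 0.4  0.3 -2.6] M [-0.01  0.02  0.02] g 17.4
```

View pics/l1.png

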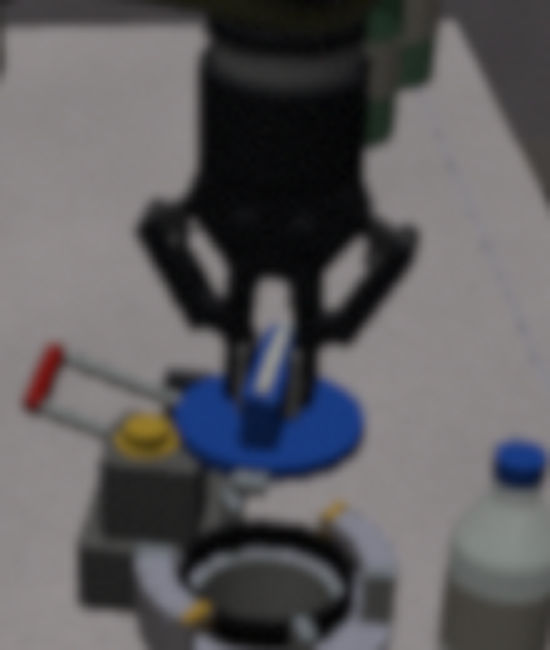

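```bash
python3 - <<'E'
from h import *
bot.move_to([424.5,-144,150],q_yaw(-0.287))
print(bot.servo_line([424.5,-144,52],speed=100))
print(bot.servo_line([424.5,-144,43],speed=15,until_force=4)); s=st()
p=s["ee_pos"]
bot.servo_line([424.5,-144,p[2]+0.5],speed=15)
bot.move_gripper(40); 
bot.servo_line([424.5,-144,250],speed=200); 
bot.move_to([440,60,320],q_yaw(0))
a,b=snap("pad")
overlay(a,(180,230,80,80),7,[circ(424.5,-144,24,47),rect(424.5,-144,52,70,18,-0.287+np.pi/2)],"pics/p1.png")
overlay(b,(190,150,240,150),3.3,[circ(424.5,-144,24,47),circ(613,63.7,135,36)],"pics/p2.png")
overlay(a,(250,150,80,80),7,[circ(613,63.7,130,36),circ(613,63.7,147.5,68)],"pics/p3.png")
overlay(b,(195,155,75,75),8,[circ(613,63.7,130,36),circ(613,63.7,147.5,68)],"pics/p4.png")
E
```

```text
False
True
t 19.3 p [ 424.5 -144.1   45.2] q [-0.41  0.38  1.97 -0.    0.79 -0.12] F [-0.8 -0.1  6.7] M [ 0.11  0.19 -0.05] g 16.9
```

View pics/p1.png

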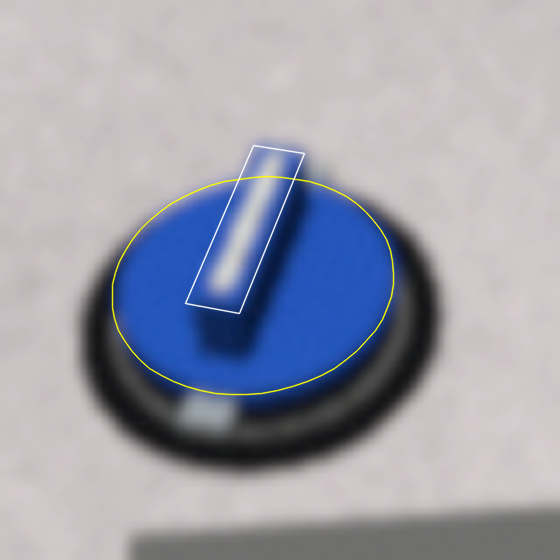

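View pics/p2.png

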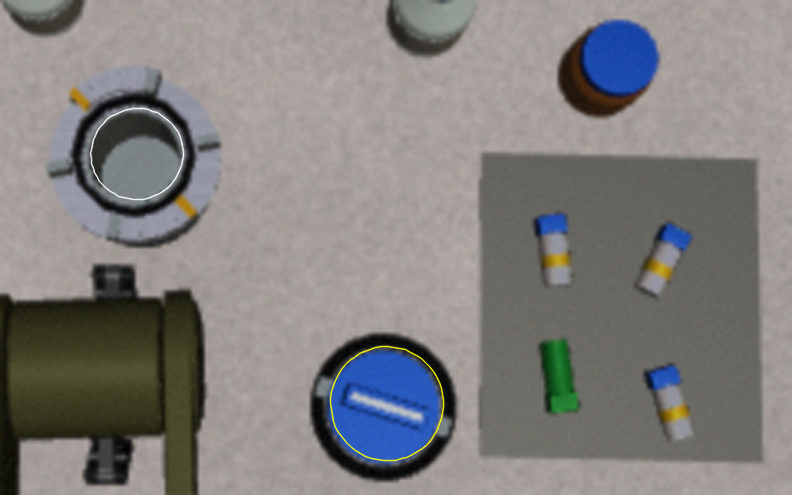

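View pics/p3.png

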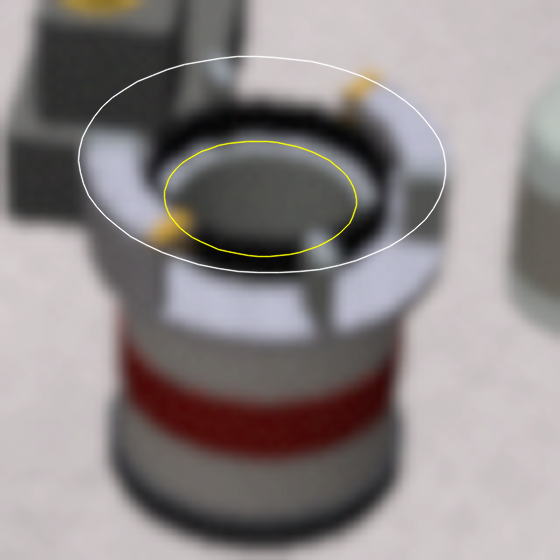

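View pics/p4.png

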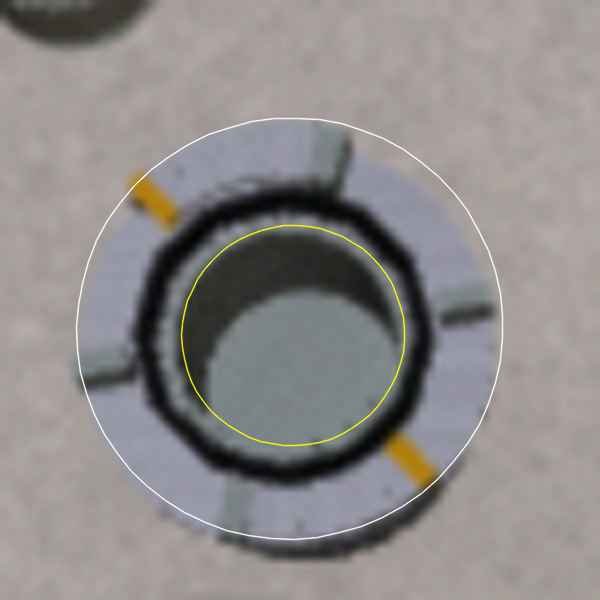

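```bash
cat >> h.py <<'E'
def caps(c,dbg=None):
    x0,y0,x1,y1=330,190,430,300;k=6
    im=cv2.resize(c["image"][y0:y1,x0:x1],None,fx=k,fy=k,interpolation=cv2.INTER_CUBIC)
    b=im.astype(int);B,G,Rr=b[...,0],b[...,1],b[...,2]
    blue=(B>Rr+35)&(B>G+25); yel=(Rr>B+40)&(abs(Rr-G)<70)&(Rr>G-5); br=(b.min(2)>88)
    m=(blue|yel|br).astype(np.uint8)
    m[:, :int(5*k)]=0
    cs,_=cv2.findContours(m,cv2.RETR_EXTERNAL,cv2.CHAIN_APPROX_NONE);out=[]
    for q in cs:
        if not 150*1.5<cv2.contourArea(q)<60*k*k*6: continue
        mm=np.zeros_like(m);cv2.drawContours(mm,[q],-1,1,-1)
        if (mm&yel).sum()<20: continue
        w=lambda u,v:pix2w(c,(u+.5)/k-.5+x0,(v+.5)/k-.5+y0,14)[:2]
        W=np.array([w(*p) for p in q[:,0]],np.float32)
        (cx,cy),sz,_=cv2.minAreaRect(W)
        v,u=np.nonzero(mm&blue); hb=w(u.mean(),v.mean())
        d=hb-[cx,cy]; out.append((cx,cy,np.arctan2(d[1],d[0]),np.hypot(*d),max(sz),min(sz)))
    return out
E
python3 - <<'E'
from h import *
for n in("top_pad.npz","top0.npz"):
    for o in caps(load(n)): print(np.round(o,2))
s=load("side_pad.npz")
P=[]
for o in caps(load("top_pad.npz")):P+= [rect(o[0],o[1],24,60,24,o[2])]
overlay(s,(190,295,140,115),5,P,"pics/cps.png")
overlay(load("top_pad.npz"),(330,190,100,105),7,P,"pics/cpt.png")
E
```

```text
[ 421.11 -387.41     nan     nan   22.9    10.89]
[ 542.93 -375.53     nan     nan   22.39   10.62]
[ 548.19 -287.72     nan     nan   22.54   10.84]
[ 421.06 -387.5      nan     nan   22.76   10.78]
[ 542.95 -375.5      nan     nan   22.32   10.62]
[ 548.18 -287.6      nan     nan   22.33   10.7 ]h.py:64: RuntimeWarning: Mean of empty slice.
  v,u=np.nonzero(mm&blue); hb=w(u.mean(),v.mean())
  ret = ret.dtype.type(ret / rcount)
h.py:38: RuntimeWarning: invalid value encountered in cast
  cv2.polylines(im,[np.round(q).astype(int)],False,cols[i%4],1,cv2.LINE_AA)
```

View pics/cps.png

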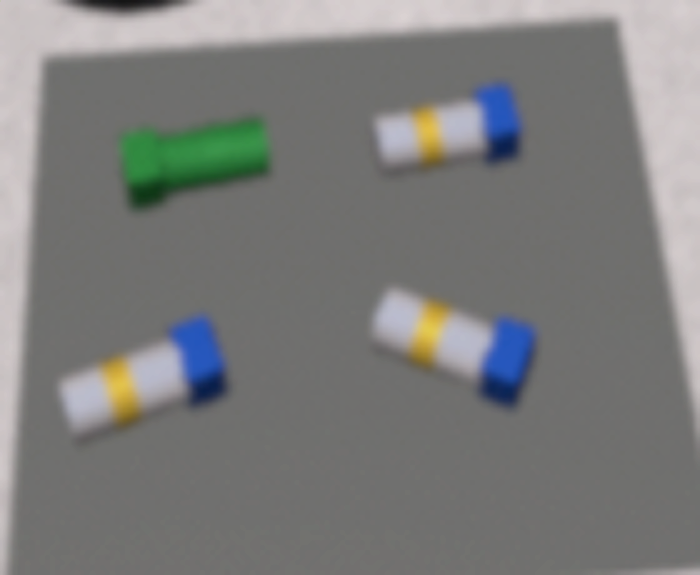

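View pics/cpt.png

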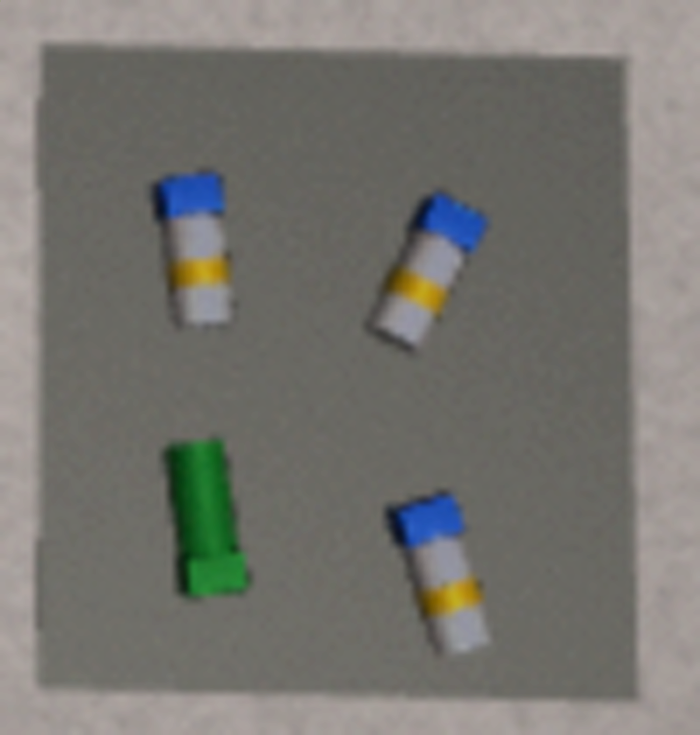

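```bash
cat >> h.py <<'E'
def caps(c,z=16,box=(330,190,435,300)):
    x0,y0,x1,y1=box;k=6
    im=cv2.resize(c["image"][y0:y1,x0:x1],None,fx=k,fy=k,interpolation=cv2.INTER_CUBIC)
    b=im.astype(int);B,G,Rr=b[...,0],b[...,1],b[...,2]
    def blobs(m):
        n,l,s,ce=cv2.connectedComponentsWithStats(m.astype(np.uint8))
        return [pix2w(c,(u+.5)/k-.5+x0,(v+.5)/k-.5+y0,z)[:2] for (u,v),a in list(zip(ce,s[:,4]))[1:] if a>200]
    bl=blobs((B>Rr+35)&(B>G+25)); ye=blobs((Rr>B+40)&(Rr>G-5)); out=[]
    for y in ye:
        if not bl: continue
        h=min(bl,key=lambda h:np.hypot(*(h-y))); d=h-y; L=np.hypot(*d)
        if L>45: continue
        m=h-d*0.68; out.append((m[0],m[1],np.arctan2(d[1],d[0]),L))
    return out
E
python3 - <<'E'
from h import *
s=load("side_pad.npz");t=load("top_pad.npz")
P=[]
for o in caps(t): print(np.round(o,2)); P+=[rect(o[0],o[1],12,60,24,o[2])]
overlay(s,(190,295,140,115),5,P,"pics/cps2.png")
overlay(t,(330,190,100,105),7,P,"pics/cpt2.png")
E
```

```text
[ 5.5785e+02 -2.8636e+02  1.1000e-01  3.1040e+01]
[ 5.5147e+02 -3.7974e+02 -4.7000e-01  3.1160e+01]
[ 4.3091e+02 -3.8435e+02  2.8000e-01  3.1010e+01]
```

View pics/cps2.png

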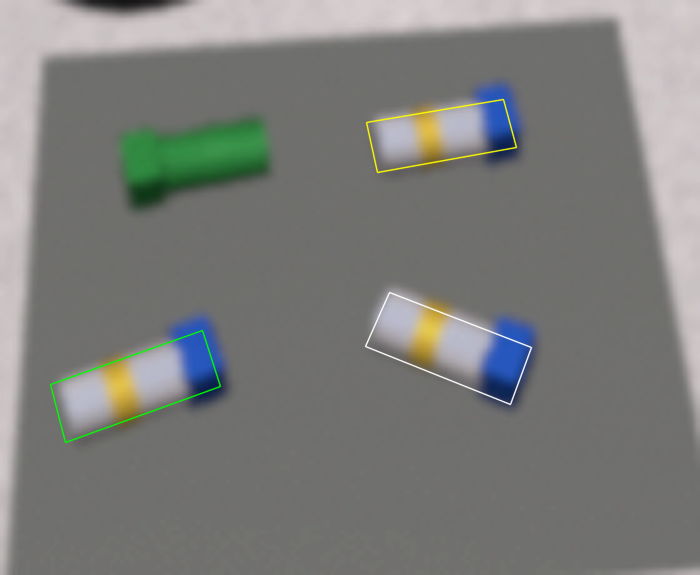

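View pics/cpt2.png

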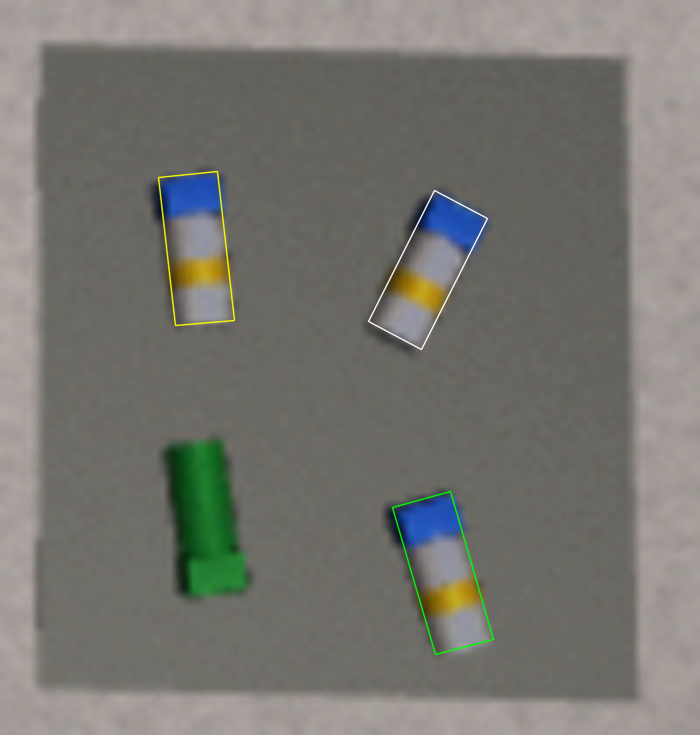

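```bash
cat >> h.py <<'E'
def wrap(a): return (a+np.pi/2)%np.pi-np.pi/2
def yaw_near(a,x,y):   # jaw yaw equivalent (mod pi) with smallest |j6|
    j1=np.arctan2(y,x); return j1+wrap(a-j1)
def pick(o,dx=2,dy=0):
    x,y=o[0]+dx,o[1]+dy; yw=yaw_near(o[2]+np.pi/2,x,y)
    bot.move_gripper(50,30)
    bot.move_to([x,y,120],q_yaw(yw))
    print(bot.servo_line([x,y,22],speed=110,until_force=8)); st()
    bot.move_gripper(10,30); st()
    bot.servo_line([x,y,230],speed=200); st()
E
python3 - <<'E'
from h import *
o=min(caps(bot.read_camera("top")),key=lambda o:abs(o[0]-558)+abs(o[1]+286)); print(np.round(o,2))
pick(o)
bot.move_to([613.3,64.3,240],q_yaw(yaw_near(0,613,64)))
st()
a,b=snap("in1"); crop(a,240,80,100,110,6,"pics/in1.png")
E
```

```text
[ 5.5784e+02 -2.8628e+02  1.1000e-01  3.1050e+01]
False
t 24.9 p [ 560.2 -286.5   22.8] q [-0.53  0.73  1.45 -0.    0.96  0.93] F [-0.1  0.3  0.4] M [-0.02  0.03 -0.02] g 50.0
t 25.2 p [ 560.1 -286.4   22.8] q [-0.53  0.73  1.45  0.    0.96  0.93] F [-2.1  1.4  6.2] M [ 0.1   0.23 -0.02] g 23.0
t 26.4 p [ 559.5 -286.1  228.6] q [-0.53  0.49  1.3  -0.    1.35  0.93] F [-0.6  0.5 -0.4] M [ 0.02 -0.03 -0.02] g 23.0
t 27.8 p [613.4  63.4 239.8] q [ 0.04  0.46  1.33 -0.    1.35  0.05] F [-0.1 -0.5 -0.1] M [-0.    0.    0.01] g 23.0
```

View pics/in1.png

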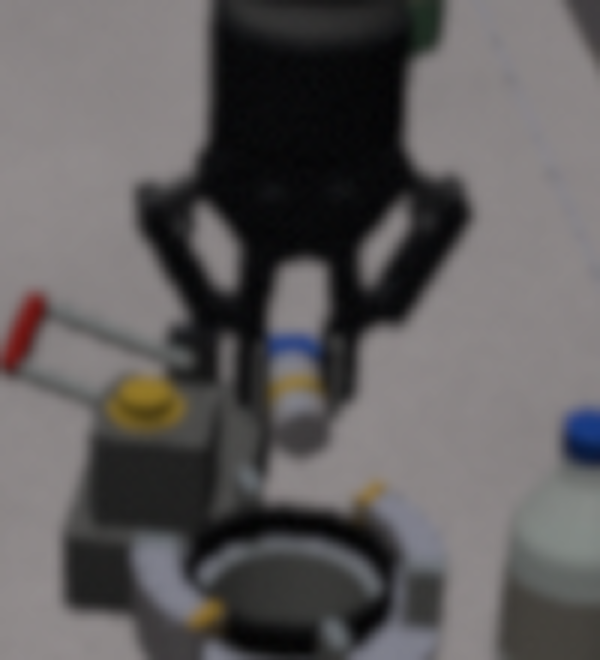

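```bash
cat >> h.py <<'E'
def drop():
    X,Y=613.3,64.3
    r=bot.servo_line([X,Y,118],speed=60,until_force=6); s=st()
    if r: print("CONTACT"); return
    bot.move_gripper(36); st()
    bot.servo_line([X,Y,240],speed=200)
E
python3 - <<'E'
from h import *
drop()
a,b=snap("in2");crop(a,240,80,100,110,6,"pics/in2.png")
E
```

```text
t 30.1 p [613.4  64.3 118.2] q [ 0.05  0.58  1.45 -0.    1.12  0.05] F [-0.4  0.  -0.7] M [-0.04  0.02  0.01] g 22.6
t 30.3 p [613.9  64.4 119.3] q [0.05 0.58 1.45 0.   1.12 0.05] F [-0.8  1.4  8.3] M [-0.01  0.44 -0.04] g 36.3
```

View pics/in2.png

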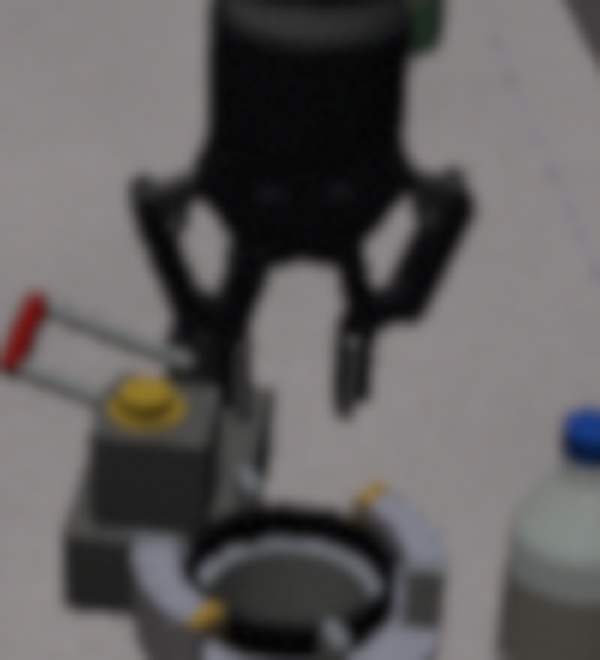

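```bash
sed -i 's/\[X,Y,118\]/[X,Y,126]/; s/bot.move_gripper(36)/bot.move_gripper(32)/; s/\[x,y,22\]/[x,y,23.5]/' h.py
python3 - <<'E'
from h import *
bot.move_to([480,-200,280],q_yaw(-0.4))
t=bot.read_camera("top");cv2.imwrite("pics/t2.png",t["image"])
L=caps(t)
for o in L: print(np.round(o,2))
o=min(L,key=lambda o:abs(o[0]-551)+abs(o[1]+380))
pick(o)
bot.move_to([613.3,64.3,240],q_yaw(yaw_near(0,613,64)))
a,b=snap("in3"); crop(a,240,80,100,110,6,"pics/in3.png")
E
```

```text
[ 5.5154e+02 -3.7965e+02 -4.8000e-01  3.1150e+01]
[ 4.3075e+02 -3.8564e+02  1.5000e-01  2.9770e+01]
False
t 35.0 p [ 553.9 -379.9   24.4] q [-0.66  0.81  1.3   0.    1.03  1.39] F [ 0.2 -0.5 -0.6] M [-0.02 -0.03 -0.02] g 50.2
t 35.4 p [ 553.8 -379.8   24.4] q [-0.66  0.81  1.3   0.    1.03  1.39] F [-1.7  1.2  5.8] M [ 0.17  0.25 -0.  ] g 22.7
t 36.5 p [ 553.2 -379.4  228.6] q [-0.66  0.59  1.15  0.    1.4   1.39] F [ 0.5 -0.3 -1.6] M [ 0.01  0.02 -0.02] g 22.6
```

View pics/in3.png

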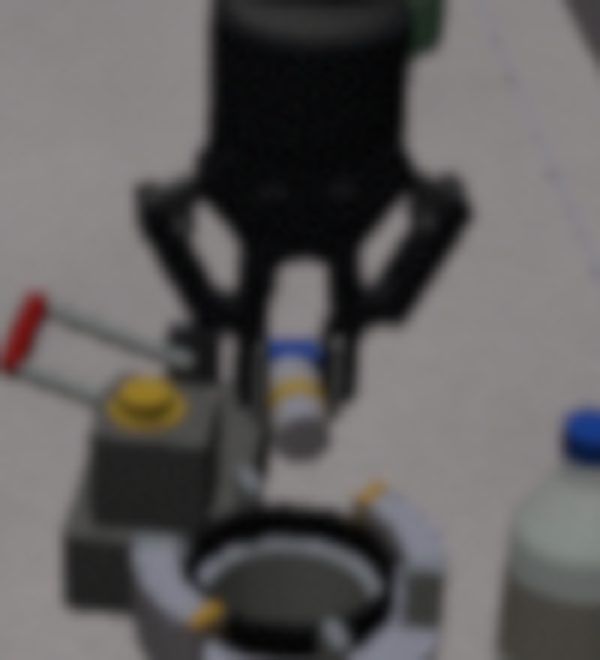

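View pics/t2.png

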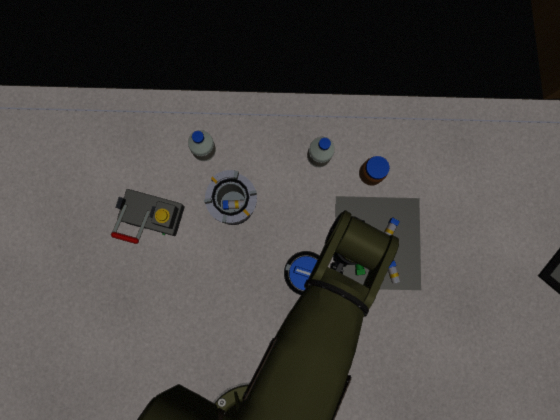

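```bash

python3 - <<'E'
from h import *
bot.move_to([613.3,64.3,240],q_yaw(-np.pi/2+0.1))
drop()
bot.move_to([480,-60,300],q_yaw(-0.1))
a,b=snap("in4"); crop(b,195,155,240,140,3,"pics/in4.png")
for o in caps(b): print(np.round(o,2))
E
```

```text
t 41.7 p [613.5  64.4 126.3] q [0.05 0.57 1.44 0.   1.13 1.52] F [2.6 2.1 1.2] M [ 0.26 -0.34  0.03] g 22.9
t 41.9 p [613.1  64.2 125.9] q [ 0.04  0.57  1.44 -0.    1.13  1.52] F [-0.   0.1  0.3] M [ 0.01  0.   -0.03] g 32.1
[ 4.3091e+02 -3.8431e+02  2.8000e-01  3.1030e+01]
```

View pics/in4.png

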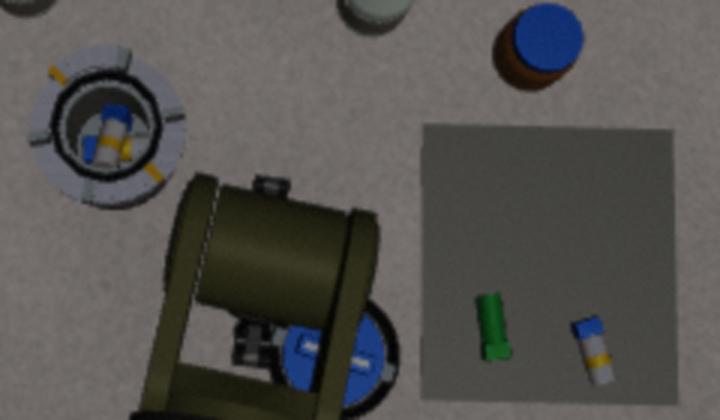

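```bash

python3 - <<'E'
from h import *
bot.move_to([400,-230,280],q_yaw(-0.5))
t=bot.read_camera("top");cv2.imwrite("pics/t3.png",t["image"])
L=caps(t)
for o in L: print(np.round(o,2))
pick((430.9,-384.3,0.28,31) if not L else L[0])
bot.move_to([480,-200,280],q_yaw(-0.4))
bot.move_to([613.3,64.3,240],q_yaw(yaw_near(0,613,64)))
a,b=snap("in5"); crop(a,240,80,100,110,6,"pics/in5.png")
E
```

```text
[ 432.27 -387.89    0.46   31.03]
False
t 47.2 p [ 434.6 -388.2   24.3] q [-0.79  0.65  1.59 -0.    0.9   0.32] F [ 0.9 -0.7  0.1] M [0.03 0.05 0.05] g 49.7
t 47.6 p [ 434.5 -388.1   24.2] q [-0.79  0.65  1.59 -0.    0.9   0.32] F [-1.2  1.1  6.3] M [ 0.25  0.35 -0.05] g 23.0
t 48.8 p [ 434.  -387.6  228.8] q [-0.79  0.39  1.45  0.    1.3   0.32] F [ 0.4  0.6 -0.4] M [0.01 0.04 0.03] g 22.8
```

View pics/in5.png

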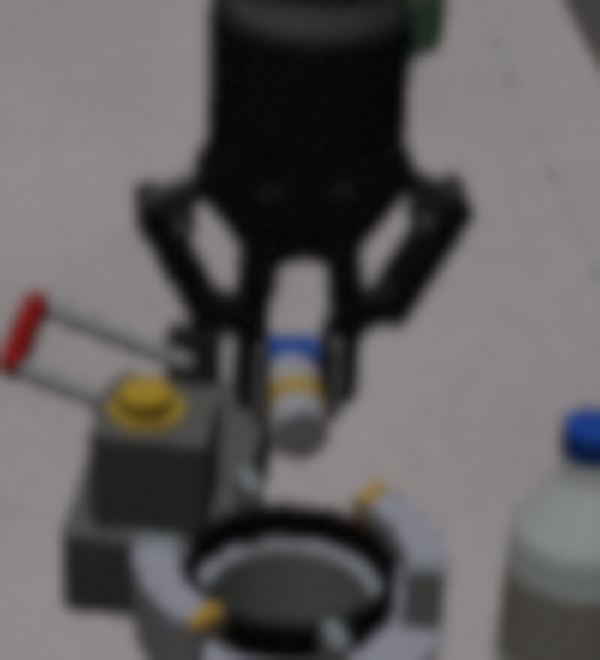

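View pics/t3.png

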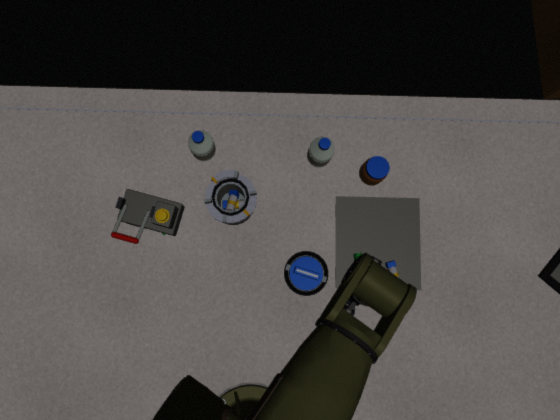

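Drop the third capsule, then check the pot.

```bash

python3 - <<'E'
from h import *
drop()
bot.move_to([440,-40,320],q_yaw(-0.1))
a,b=snap("in6"); crop(b,195,155,240,140,3,"pics/in6.png")
P=cloud(b)[185:208,220:244]; z=P[...,2]; print(np.percentile(z,[5,50,95]).round(0)); 
m=np.hypot(P[...,0]-612,P[...,1]-65)<33; print(z[m].max())
E
```

```text
t 52.9 p [613.4  64.3 126.3] q [ 0.05  0.57  1.44 -0.    1.13  0.05] F [ 0.7  0.3 -1.4] M [ 0.   -0.05  0.  ] g 22.5
t 53.1 p [613.4  64.3 126.2] q [ 0.05  0.57  1.44 -0.    1.13  0.05] F [-0.7 -0.7 -0.3] M [ 0.02  0.04 -0.03] g 31.8
[  6.  69. 124.]
83.85173460633496
```

View pics/in6.png

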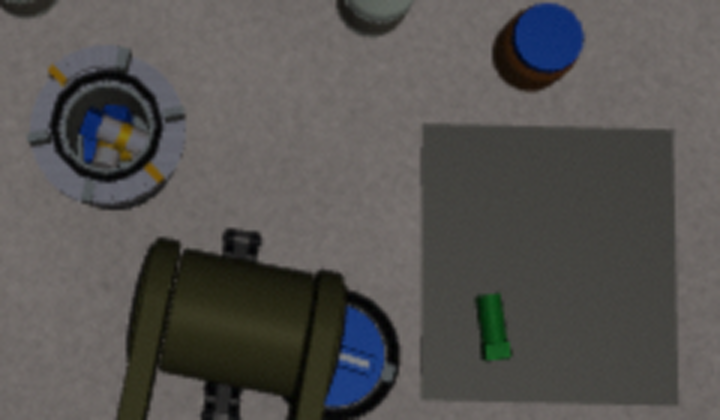

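```bash

python3 - <<'E'
from h import *
Y=-0.287
bot.move_gripper(45,50)
bot.move_to([424.5,-144,120],q_yaw(Y))
print(bot.servo_line([424.5,-144,45.5],speed=80,until_force=8))
bot.move_gripper(10,50); st()
bot.servo_line([424.5,-144,200],speed=150)
bot.move_to([613,63.7,240],q_yaw(Y))
bot.servo_line([613,63.7,190],speed=80)
st()
a,b=snap("re"); crop(a,240,100,100,110,6,"pics/re.png")
E
```

```text
False
t 57.5 p [ 424.7 -144.1   46. ] q [-0.41  0.38  1.97 -0.    0.79 -0.12] F [-2.6  0.5  6.1] M [0.1  0.17 0.03] g 17.3
t 60.5 p [613.2  63.7 190.4] q [ 0.04  0.5   1.39 -0.    1.25  0.33] F [ 0.3  1.1 -2. ] M [ 0.02  0.06 -0.01] g 17.4
```

View pics/re.png

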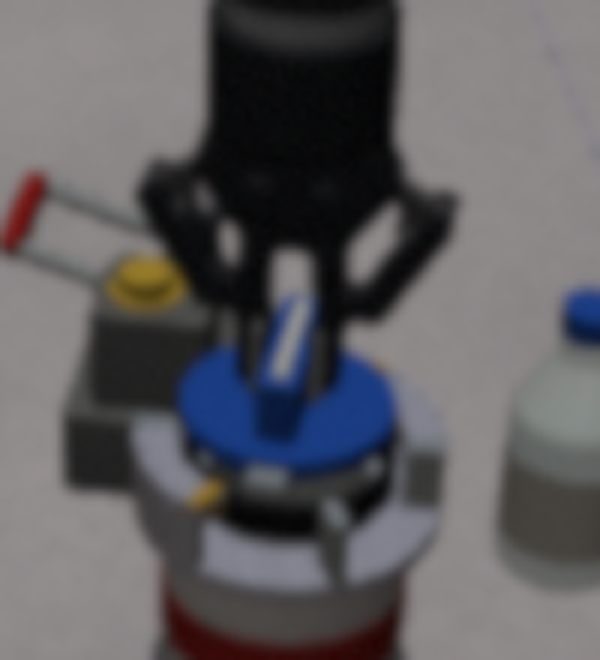

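```bash

python3 - <<'E'
from h import *
print(bot.servo_line([613,63.7,176],speed=30,until_force=6)); st()
for z in (172,168,164,160.0):
    r=bot.servo_line([613,63.7,z],speed=20,until_force=15); s=st()
    if r: print("stop");break
E
```

```text
False
t 61.2 p [613.   63.7 176. ] q [0.04 0.51 1.4  0.   1.23 0.33] F [-1.  -0.4 -2.4] M [ 0.    0.04 -0.06] g 17.2
t 61.6 p [613.3  63.7 172.4] q [ 0.04  0.52  1.41 -0.    1.22  0.33] F [ 0.4 -0.8  1.4] M [ 0.03 -0.2  -0.02] g 17.4
t 61.9 p [613.2  63.7 168.3] q [0.04 0.52 1.41 0.   1.21 0.33] F [ 1.  -0.   4.4] M [ 0.03 -0.29 -0.03] g 17.0
t 62.3 p [613.2  63.7 164.6] q [ 0.04  0.52  1.41 -0.    1.2   0.33] F [0.4 0.7 7.5] M [-0.01 -0.08 -0.03] g 16.9
t 62.6 p [613.3  63.7 160.9] q [0.04 0.53 1.42 0.   1.2  0.33] F [-2.  -0.1 10.1] M [ 0.02  0.24 -0.04] g 17.5
```

```bash

python3 - <<'E'
from h import *
q0=bot.read_state()["joint_positions"].copy()
for i in range(10):
    q=q0.copy(); q[5]+=0.095*(i+1); bot.move_joints(q); s=bot.read_state()
    print(s["joint_positions"][5].round(3),s["ee_pos"].round(1),s["ft_force"].round(1),s["moment"].round(2))
    if abs(s["moment"][2])>1.5: print("stop");break
E
```

```text
0.427 [613.5  63.8 161.8] [-0.3  0.6 11.1] [ 0.05  0.2  -0.3 ]
0.522 [613.5  63.8 161.8] [-0.3  0.5 10.8] [ 0.03  0.1  -0.36]
0.617 [613.5  63.8 161.8] [-0.6  0.5  9.2] [ 0.03  0.14 -0.36]
0.712 [613.5  63.8 161.8] [ 0.  -0.1  9.4] [-0.01  0.16 -0.31]
0.807 [613.5  63.8 161.8] [0.2 0.  9.5] [ 0.05  0.15 -0.32]
0.902 [613.6  63.8 161.8] [-0.2  0.4  9.8] [ 0.01  0.1  -0.27]
0.997 [613.5  63.8 161.8] [-0.7  0.2  9.5] [-0.01  0.1  -0.31]
1.092 [613.6  63.8 161.9] [0.3 0.  9.8] [ 0.06  0.09 -0.28]
1.187 [613.5  63.8 161.8] [-0.9  0.3  9.9] [ 0.08  0.09 -0.26]
1.282 [613.6  63.8 161.8] [-0.6  1.4 10.4] [-0.    0.08 -0.28]
```

```bash

python3 - <<'E'
from h import *
bot.servo_line([613.2,63.8,167.8],speed=20); st()
q0=bot.read_state()["joint_positions"].copy()
for i in range(12):
    q=q0.copy(); q[5]+=0.04*(i+1); bot.move_joints(q); s=bot.read_state()
    print(s["joint_positions"][5].round(3),s["ee_pos"].round(1),s["ft_force"].round(1),s["moment"].round(2))
    if abs(s["moment"][2])>1.8: print("stop");break
E
```

```text
t 65.6 p [613.4  63.8 168. ] q [0.04 0.52 1.41 0.   1.21 1.28] F [3.6 0.3 4.6] M [-0.01 -0.49 -0.08] g 17.0
1.32 [613.4  63.8 167.8] [ 1.  -0.1  4.2] [-0.06 -0.2  -0.18]
1.36 [613.3  63.8 167.9] [0.6 0.1 4.3] [-0.03  0.06 -0.13]
1.399 [613.3  63.8 167.9] [-0.9 -0.4  3.9] [ 0.01  0.13 -0.09]
1.439 [613.4  63.8 167.9] [0.  0.3 5. ] [ 0.04  0.14 -0.11]
1.479 [613.4  63.8 168. ] [-0.1  0.8  5. ] [ 0.02  0.18 -0.11]
1.519 [613.4  63.8 168. ] [-0.6  0.2  4.9] [ 0.02  0.09 -0.1 ]
1.559 [613.5  64.4 168. ] [0.2 6.2 4. ] [ 0.82 -0.1   0.28]
1.599 [613.6  65.5 168. ] [ 3.8 12.7  2.7] [ 2.07 -0.36  0.9 ]
1.638 [613.5  65.7 168.1] [ 1.2 14.3  5.3] [ 2.19 -0.16  1.54]
1.677 [613.5  65.8 168.1] [ 0.9 13.1  4.4] [ 2.21 -0.11  2.54]
stop
```

```bash

python3 - <<'E'
from h import *
q=bot.read_state()["joint_positions"].copy(); q[5]-=0.1; bot.move_joints(q); s=st()
bot.move_gripper(45); s=st()
p=s["ee_pos"]; bot.servo_line([p[0],p[1],250],speed=150); 
bot.move_to([440,-60,320],q_yaw(-0.1))
a,b=snap("lk"); 
P=[circ(613,63.7,145,47),rect(613,63.7,175,70,18,0.12),rect(613,63.7,175,70,18,0.03)]
overlay(a,(250,150,80,80),7,P,"pics/lk1.png");overlay(b,(195,155,75,75),8,P,"pics/lk2.png");crop(b,105,175,90,80,7,"pics/lv.png")
Q=cloud(b); print(np.median(Q[190:200,229:233,2]))
E
```

```text
t 68.4 p [613.5  65.8 168.1] q [0.05 0.52 1.41 0.   1.21 1.58] F [0.2 1.5 4. ] M [ 0.16  0.03 -0.  ] g 17.3
t 68.8 p [613.3  65.6 167.8] q [0.05 0.52 1.41 0.   1.21 1.58] F [0.4 0.2 0. ] M [ 0.02 -0.01 -0.  ] g 44.8
175.57794166169003
```

View pics/lk1.png

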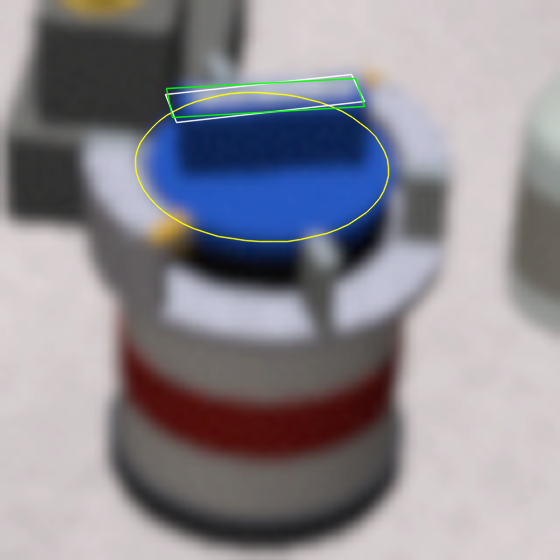

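View pics/lk2.png

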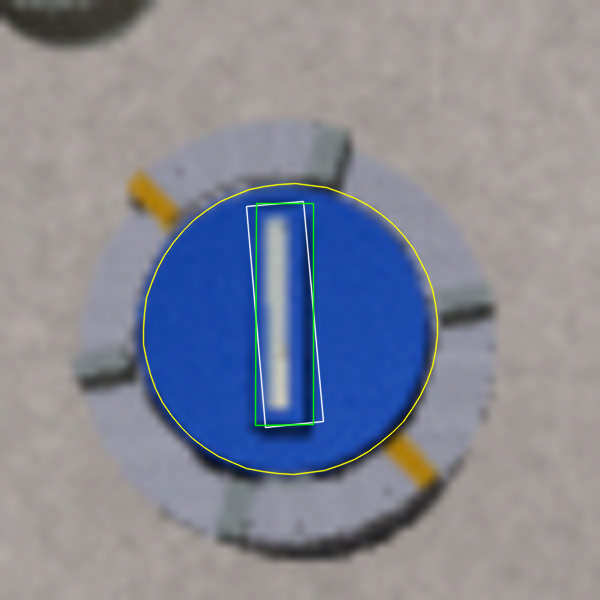

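View pics/lv.png

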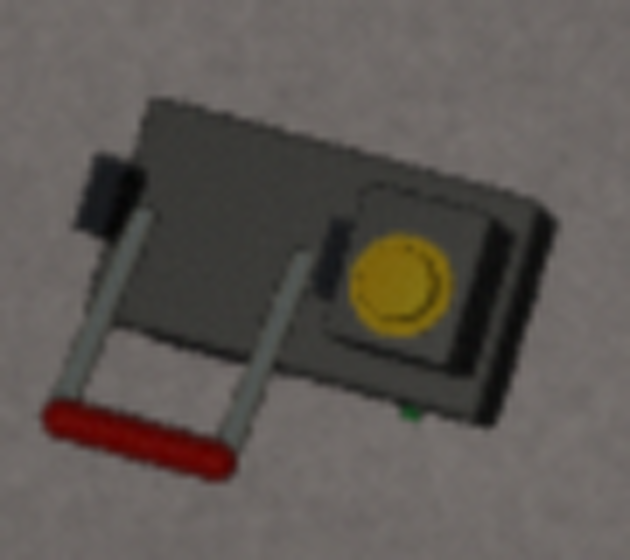

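```bash

python3 - <<'E'
from h import *
s=load("side_lk.npz");t=load("top_lk.npz")
g=lambda x,y:(105+(x+.5)/7-.5,175+(y+.5)/7-.5)
a=pix2w(t,*g(52,415),98);b=pix2w(t,*g(228,461),98);m=pix2w(t,*g(140,438),98)
print(a,b,m,np.degrees(np.arctan2(*(a-b)[1::-1])))
u=t["depth"]; print(cloud(t)[236:239,122:128,2].round(0))
d=np.array([np.cos(np.radians(75.3)),np.sin(np.radians(75.3))])
L=[[*(m[:2]+d*30),98],[*(m[:2]-d*30),98]]
overlay(s,(220,100,80,80),7,[L],"pics/lvs.png")
E
```

```text
[511.08547552 373.95806921  98.        ] [495.44117007 307.41600597  98.        ] [503.25911536 340.66914154  98.        ] 76.76980185173406
[[109. 104. 109. 107. 104. 103.]
 [107. 107. 106. 104. 106. 109.]
 [108. 108. 110. 106. 104. 104.]]
```

View pics/lvs.png

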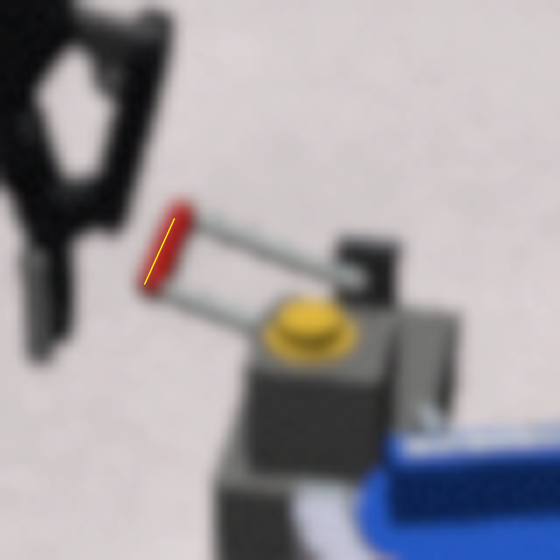

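```bash

python3 - <<'E'
from h import *
Y=-0.255; H=np.array([587.1,319.0]); ux=np.array([np.cos(Y),np.sin(Y)])
def B(th): return [*(H-90*np.sin(th)*ux),70+90*np.cos(th)]
bot.move_gripper(44,20)
p=B(1.25); print(p)
bot.move_to([p[0],p[1],210],q_yaw(Y))
print(bot.servo_line(p,speed=60,until_force=6)); st()
a,b=snap("lv1"); crop(a,210,70,90,90,7,"pics/lv1.png")
E
```

```text
[np.float64(504.45321741089447), np.float64(340.54393117873803), np.float64(98.37901261557418)]
False
t 74.8 p [504.6 340.6  98.7] q [0.53 0.59 1.49 0.   1.07 0.79] F [ 0.4  0.3 -1. ] M [ 0.01 -0.05  0.03] g 44.0
```

View pics/lv1.png

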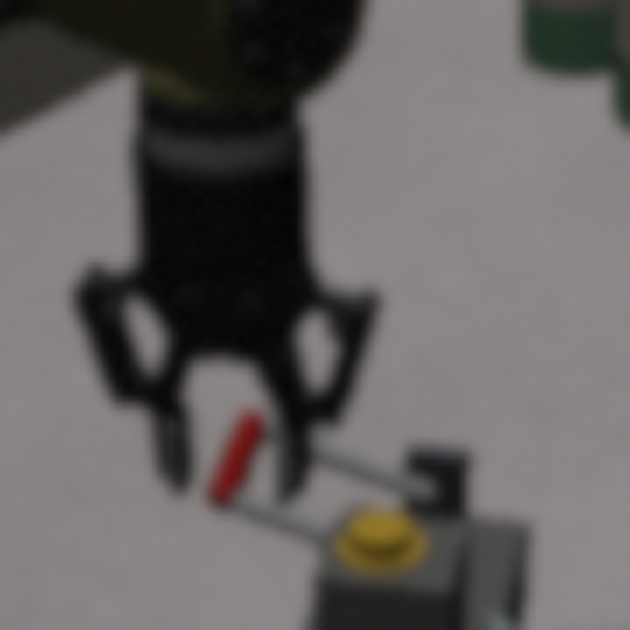

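```bash

python3 - <<'E'
from h import *
Y=-0.255; H=np.array([587.1,319.0]); ux=np.array([np.cos(Y),np.sin(Y)])
def B(th): return [*(H-90*np.sin(th)*ux),70+90*np.cos(th)]
bot.move_gripper(10,20); st()
for th in np.linspace(1.25,-0.2,16)[1:]:
    bot.servo_line(B(th),speed=60); s=bot.read_state(); print(th.round(2),s["ft_force"].round(1),round(s["grip_width"],1))
    if np.linalg.norm(s["ft_force"])>25: print("stop");break
a,b=snap("lv2"); crop(a,210,70,90,90,7,"pics/lv2.png")
E
```

```text
t 75.3 p [505.8 340.2  98.7] q [ 0.53  0.59  1.48 -0.    1.07  0.79] F [11.1 -1.2 -3. ] M [-0.24 -1.61  0.11] g 15.5
1.15 [14.1  0.1 -8.2] 15.2
1.06 [ 16.6   1.4 -12.4] 14.9
0.96 [ 14.    1.9 -10.9] 15.1
0.86 [ 9.9  1.1 -7.8] 15.3
0.77 [ 5.2  1.7 -5.9] 15.0
0.67 [-0.7  2.6 -0.8] 15.3
0.57 [-6.4  1.5  6.8] 15.4
0.48 [-7.7  2.3  8.1] 15.0
0.38 [-5.7  2.5  8.9] 15.2
0.28 [-3.   2.   8.3] 15.0
0.19 [-1.5  2.8  7.9] 15.0
0.09 [-1.9  3.3  5.7] 15.2
-0.01 [-1.3  3.7  6.7] 15.1
-0.1 [-0.3  5.   4.5] 15.2
-0.2 [0.5 6.1 3.7] 15.1
```

View pics/lv2.png

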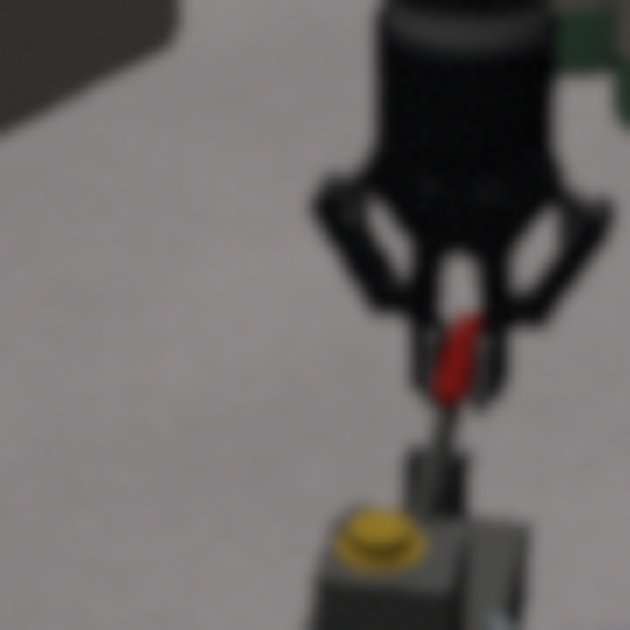

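```bash

python3 - <<'E'
from h import *
bot.move_gripper(36); s=st(); p=s["ee_pos"]
bot.servo_line([p[0],p[1],270],speed=120)
bot.move_to([440,-60,320],q_yaw(-0.1)); bot.dwell(0.5); st()
a,b=snap("fin"); crop(a,215,80,120,100,6,"pics/f1.png");crop(b,105,120,320,190,2.5,"pics/f2.png")
E
```

```text
t 80.1 p [604.4 314.1 157.8] q [ 0.43  0.67  1.19 -0.    1.28  0.68] F [-0.   0.3 -0.4] M [-0.02  0.06  0.04] g 36.0
t 83.2 p [440.  -59.9 320. ] q [-0.22  0.01  1.69  0.    1.44 -0.12] F [ 0.3 -0.   0.7] M [-0.01  0.02 -0.06] g 35.9
```

View pics/f1.png

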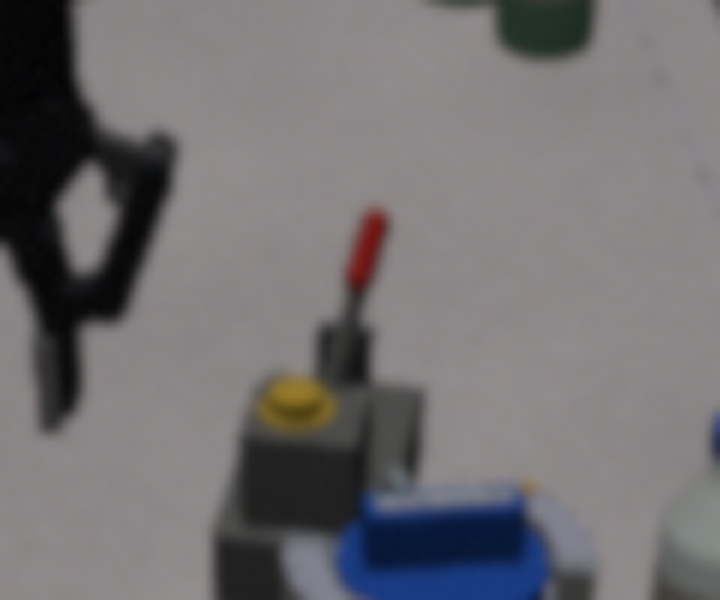

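View pics/f2.png

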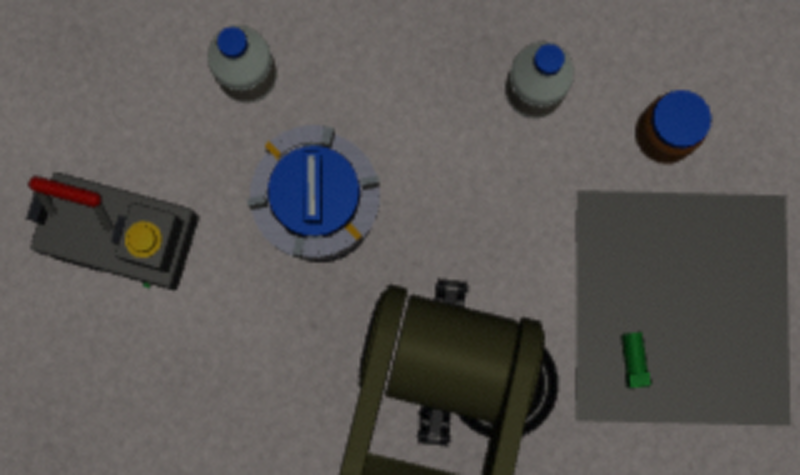

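The lever is up, the cap is locked, the mat holds only the green decoy, and the bottles and jar haven't moved.

```bash
python3 -c "
from rig import bot
bot.finish_job()"
```

```text
the job is handed in; nothing more can be done
```

The job is done and handed in, about 83 s into the run, with no verdict reported.

- **Trip and open:** I pressed the test button and the red lever dropped. I then turned the cap to its first stop, pressed it about 7 mm, turned it on until it was free, and set it upright on the black pad, about 3 mm off centre.
- **Capsules:** All three capsules with a yellow band went into the pot, stacked crosswise. The highest point inside was about 84 mm above the bench, well below the cap. One capsule had shifted about 4 mm, so I measured it again before picking it. I left the green one where it was.
- **Close and reset:** I refitted the cap, turned it past the tooth and on until it hit the locked stop. Only then did I lift the lever fully up.

**Last checks:**
- The lever is up and stayed up after I let go.
- The bar top reads about 176 mm high; 175 mm is expected when locked.
- The bar angle matches the locked stop.
- The mat holds only the green decoy.
- The bottles and jar look unmoved.

**Disagreements and contacts:**
- The two cameras differed by about 4 mm in x. I checked the side view against the fingertip and used in-between values.
- The fingers pressed on something at the pot mouth with about 8 N while letting go of the first capsule. I released the others from 8 mm higher, and the second touched only lightly on the way in.

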